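# Ready the copy box and hold up its glass for the next leaf

### The arm

A 6-joint arm with a two-finger parallel gripper is mounted at the origin on the work surface. World frame = base frame: x ahead of the robot, y to its left, z up, the work surface at z = 0. Lengths are in m, angles in rad, forces in N, time in s.
With the tool pointing down it reaches from about 0.35 to 0.95 m from the base axis. Payload 17.4 kg.
Tool frame: the origin (TCP) lies at the very end of the fingers, on their centre line; the grasp point (between the pads) lies arm.pinch_z behind it (arm.pinch_z is the distance from the TCP to the grasp point, in m); z points along the fingers, y is the line along which they close (so a half turn about z gives the same grasp; the last joint's range is limited). The gripper opens to 93 mm and grips with 3 to 60 N. Pads are 15 mm wide; open, the fingers measure 128 mm over their backs; the gripper's body (75 mm by 188 mm) begins 65 mm behind the grasp point.
Start: joints at [-1.304, 0.116, 1.442, -0, 1.584, -0.038], TCP at [0.203, -0.644, 0.219] pointing down, gripper open.
Joint ranges: [-2.83, 2.83], [-0.83, 2.19], [0.07, 2.5], [-1.14, 4.28], [0.01, 3], [-2.97, 2.97]. Speed limits (rad/s): [1.89, 1.89, 2.22, 3.14, 3.14, 3.14].

### API

Orientations are given as a unit quaternion [x, y, z, w].
In Python, from rig import arm, imaging, workorder gives the robot as it stands.
- The arm moves only by the tool servo_tool, never from a script. Its arguments are lists of equal length, an entry for each row: "grip": the gripper command: -1 is fully open, 1 is shut, values between are in proportion; "travel": the shift along the tool's x, y, z in m, a list of three; "twist": the turn about the tool's z in degrees. A call has 1 to 10 rows; each row is the pose to reach, as a shift and turn from the pose commanded when the call began, along the tool's axes at that moment; what a row does not reach only later rows make up. A row lasts 1/10 s, in which the tool goes at most 50 mm and 8.59 degrees, less where a joint would pass 70% of its speed; a pose out of reach is approached as far as the arm can. A call with a gripper value outside its range is refused whole. The fingers move at their own pace and stop on an object; "grip_force" is the grip in N (left out, the last holds). Time passes only in rows, so rows that repeat a pose let the fingers close. It gives the time, the measured TCP pose, the force, the opening and the grip force at its end, in the units of the state.
- arm.observe(): the state, without advancing time (a new reading comes with each control period).
- imaging.read_camera(name): name is "scene" or "top"; returns (picture, depth): 400x640x3 uint8, blue, green, red; 400x640 float32, m along the optical axis (not along the pixel's ray), 0 where there is no reading.
- imaging.camera_info(name): a dict with "K" (3x3 intrinsics, pixels), "rvec" (rotation vector, rad) and "tvec" (3), from world to camera coordinates, as OpenCV has them. Camera axes: x right, y down, z forward; pixel columns grow to the right and rows downward; lengths in m; the calibration is good to about 2 mm. A picture is of the moment at which its call begins. camera_info takes no time and is no camera call.
- workorder.sign_off(): hands the job in; it is judged then, once.
The state is a dict: "time_s": time; "qpos": joint angles; "dq": joint speeds; "effort": joint torques, N m; "position": TCP position; "tool_rot": TCP orientation; "contact_force": force on the tool from outside, world axes, zero at the start; "moment": the same for the moment, N m; "opening": finger opening in m; "gripper_force": force on a finger pad.
Only numpy, scipy, OpenCV 4.12 (cv2) and the standard library are available. Lean on these libraries where they do the work, as an engineer would, in place of code of your own. Each camera call takes 0.05 s, during which the arm holds its last target. There are 200 camera calls.

### The job

Set the round grey reference puck, face up, into the round recess in the ledge of the manuscript copy box: put it down, do not drop it. Then lift the glass platen slowly by its handle, without touching the glass, and hold it open at 45 degrees so that I can turn the leaf: it falls shut if let go, so finish while still holding it there by the handle. Leave the other things on the table where they are.

Things in the scene. Friction and masses are not known exactly. Their poses are not given: they have to be found in the camera images.
- copy_box: the copy box: a dark grey case 270 mm (its x) by 330 mm (its y) and 72 mm high, fixed to the table, an open manuscript inside under the glass. Origin at the centre of the underside of the case, x points away from the robot to the hinge side, z up. On its right side (-y, from y = -165 to -261 mm) a ledge 96 mm wide, its top flush with the case's rim 72 mm above the table, has the round recess near its front and a flat square chart of colour patches near its back
- recess (a point): centre of the floor of the round recess in the ledge: 58 mm across, 7 mm deep with a small chamfer, its mouth 72 mm above the table; x, y, z axes as the copy box. It lies 51 mm (-y side) from the edge of the platen's frame, whose top is 12 mm above the ledge
- puck: the reference puck: a black disc 54 mm in diameter and 18 mm thick with a grey face 43 mm across on top, about 70 g, lying loose on the table, face up. Origin at the centre of its underside, z out of the grey face. It, the loupe and the brass weight stand in three places left and right of the copy box, in any order
- platen (a joint): opening angle of the glass platen in rad: 0 lying shut on the case, growing as its front edge rises; stop at 1.4. No spring or stay: it falls shut by its own weight (about 0.8 kg in all, 4 to 5 N at the handle) from every angle
- hinge (a point): middle of the platen's hinge axis at the back of the copy box, 78 mm above the table; the axis runs along the box's y; x, y, z axes as the copy box. The platen's frame (aluminium, 324 mm wide, 12 mm thick, the axis at mid thickness) reaches 267 mm from it towards the robot when shut
- pull: the platen's handle: a black round bar 12 mm thick along the box's y on two posts 120 mm apart, 40 mm (bar centre) above the top of the frame at its front edge. Origin at the middle of the bar; moves and tilts with the platen: when shut it lies 255 mm from the hinge axis towards the robot (-x of the box) and 46 mm above it. Its y runs along the bar, its z square to the glass
- glass: the pane in the platen's frame, 222 by 286 mm, 4 mm thick. Origin at its centre, z square to it
- loupe: bystander: stand loupe, clear foot and silver top 48 mm across with a dark lens, 38 mm high, loose; origin at the centre of its underside
- weight: bystander: round brass paperweight 50 mm across with a small knob, 42 mm high, loose; origin at the centre of its underside
- blower: bystander: dark red rubber dust blower standing on its base, 64 mm across, 105 mm high, loose; origin at the centre of its underside
- brush: bystander: flat brush about 190 mm long lying on the table, loose
- folder: bystander: cream bone folder 150 by 20 by 5 mm lying on the table, loose
Things that resemble listed ones, but are neither listed nor needed, are in the scene too. Of the things like the puck, leave any that is purple, red or turquoise; of the rest the larger one is meant.

How it is judged:
By the outcome, as a careful person would: the job done as asked, in the order asked, and still so for the second after the job is handed in, while the arm keeps its last pose, push and grip.
It also fails if it takes over 54 s, if anything falls off the work surface, if the arm or the gripper's body presses on something with over 40 N, if the wrist force passes 120 N, or if a joint passes its speed limit or range.

## Working session

There is one attempt and no reset: what is moved stays moved. The work goes in short steps, Python scripts to look and compute and a tool call to move; the robot and the scene stay as the last step left them, time stands still between calls to the robot, and variables do not carry over. Pictures are saved under pics/ and viewed, at most 10 in all, crops included, and the job is handed in when it is done.

Besides the shell and the picture viewer there is one more tool, called by a JSON object that holds its "fn" and its "kwargs", one argument or row to a line. servo_tool: Moves the arm, as the interface text tells. Its arguments: {"type":"object","properties":{"grip":{"type":"array"},"travel":{"type":"array"},"twist":{"type":"array"},"grip_force":{"type":"number"}},"required":["grip","travel","twist"]}

```bash
ls; mkdir -p pics
cat > h.py <<'E'
import cv2,numpy as np
from rig import arm,imaging,workorder
def cam(n):
    i=imaging.camera_info(n);R=cv2.Rodrigues(np.array(i["rvec"],float))[0];return np.array(i["K"]),R,np.array(i["tvec"],float).ravel()
def plane(n,uv,z):
    K,R,t=cam(n);c=-R.T@t;d=R.T@np.linalg.inv(K)@np.array([uv[0],uv[1],1.]);return c+d*(z-c[2])/d[2]
def proj(n,p):
    K,R,t=cam(n);q=K@(R@np.array(p,float)+t);return q[:2]/q[2]
def pts(n,d):
    K,R,t=cam(n);v,u=np.mgrid[:d.shape[0],:d.shape[1]]
    P=np.stack([(u-K[0,2])/K[0,0]*d,(v-K[1,2])/K[1,1]*d,d],-1);return (P-t)@R
E
python3 - <<'E'
from h import *
s=arm.observe();print(s,arm.pinch_z)
for n in("top","scene"):
    p,d=imaging.read_camera(n);cv2.imwrite(f"pics/{n}0.png",p);np.save(f"{n}0.npy",d)
    K,R,t=cam(n);print(n,-R.T@t,K[0,0])
E
```

```text
pics
{'time_s': 0.0, 'qpos': array([-1.30382843e+00,  1.16483438e-01,  1.44230014e+00,  3.29579957e-06,
        1.58401087e+00, -3.77896210e-02]), 'dq': array([ 0.00137906, -0.00180003, -0.0004289 , -0.00036759,  0.00089644,
        0.00063303]), 'effort': array([ 1.92623447e-03, -7.21255088e+01, -6.22612095e+01,  7.79976323e-02,
        2.37294874e-02, -1.20506174e-04]), 'position': array([ 0.20248231, -0.64368196,  0.21788525]), 'tool_rot': array([ 9.88412622e-01,  1.51789748e-01, -6.70686664e-05, -5.97144186e-04]), 'contact_force': array([ 0.52255262, -0.40566619,  0.24778187]), 'moment': array([-0.01458393,  0.04375512, -0.0271956 ]), 'gripper_force': 0.0, 'opening': 0.09265682786860817} 0.0188
top [0.36230498 0.01001771 1.53939421] 460.0883682998813
scene [1.10565345 0.21455425 0.87365183] 395.1874583731846
```

View pics/top0.png

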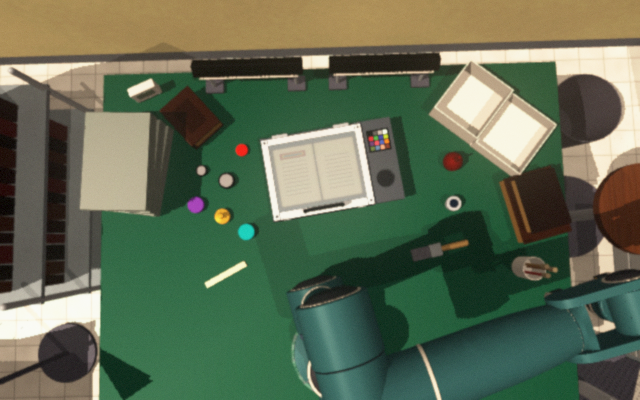

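View pics/scene0.png

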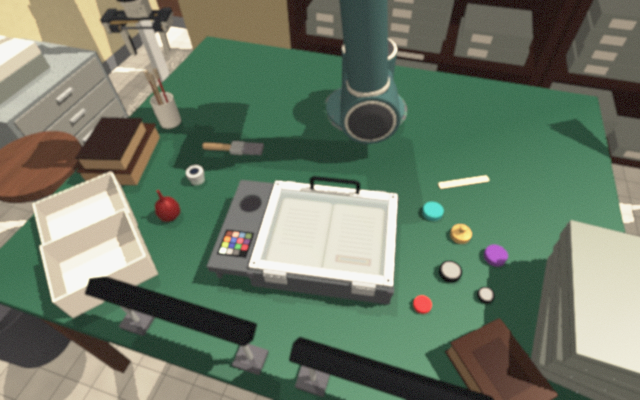

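Top view: the larger grey puck candidate is at (226,180) and a smaller grey one at (201,170). The purple (196,205), red (241,150) and turquoise (246,232) discs are excluded, so the larger grey one fits. The recess is at (386,178) and the handle at (324,208). Next come a confirming crop and the measurements.

Run:
```python
from h import *
p=cv2.imread("pics/top0.png");q=cv2.imread("pics/scene0.png")
a=cv2.resize(p[120:250,170:300],(390,390),interpolation=3)
b=cv2.resize(p[110:230,250:410],(400,300),interpolation=3)
c=cv2.resize(q[195:315,395:525],(390,360),interpolation=3)
e=cv2.resize(q[170:300,200:410],(400,248),interpolation=3)
im=np.zeros((600,800,3),np.uint8);im[:390,:390]=a;im[:300,400:]=b;im[300:548,400:]=e;im[392:572,:195]=cv2.resize(c,(195,180));cv2.imwrite("pics/crop0.png",im)
# puck candidates: by height from depth, green-table removed
d=np.load("top0.npy");P=pts("top",d)
hsv=cv2.cvtColor(p,cv2.COLOR_BGR2HSV)
for (u,v) in((226,180),(201,170)):
    m=((hsv[...,1]<90)).astype(np.uint8);n,l,s,cc=cv2.connectedComponentsWithStats(m)
    k=l[v,u];X=P[l==k];print(cc[k],s[k],2*np.sqrt(s[k,4]/np.pi)*(1.54-.018)/460,np.median(X[:,2]),plane("top",cc[k],.018))
    w=P[v-25:v+25,u-25:u+25]; 
    M=(P[...,2]>.009)&(P[...,2]<.03)&(np.hypot(P[...,0]-plane("top",cc[k],.018)[0],P[...,1]-plane("top",cc[k],.018)[1])<.04);print("disc",M.sum(),P[M].mean(0),np.ptp(P[M],0))
# frame white mask
m=(p.min(2)>185).astype(np.uint8);m[:, :250]=0;m[:,385:]=0;m[:100]=0;m[240:]=0
c=max(cv2.findContours(m,0,2)[0],key=cv2.contourArea);r=cv2.minAreaRect(c);print(r)
for z in [.084]:
    B=np.array([plane("top",x,z) for x in cv2.boxPoints(r)]);print(B);print([np.linalg.norm(B[i]-B[i-1]) for i in range(4)],B.mean(0))
g=p.max(2);m=(g<62).astype(np.uint8)
n,l,s,cc=cv2.connectedComponentsWithStats(m)
for k in range(1,n):
    if 80<s[k,4]<600 and 300<cc[k][0]<410 and 140<cc[k][1]<225: print(k,cc[k],s[k],plane("top",cc[k],.072),plane("top",cc[k],.124))
print(g[178,375:400],g[160:196,386])
```

```text
[226.4266055  180.13302752] [218 172  18  17 218] 0.05512392420209258 0.018074060274947394 [0.56924122 0.34756126 0.018     ]
disc 212 [0.56828393 0.348038   0.01798409] [0.05217395 0.05889185 0.01746939]
[200.79831933 170.11764706] [195 164  13  13 119] 0.04072727572125219 0.011950768949064617 [0.60542938 0.43337672 0.018     ]
disc 85 [0.60547671 0.43433317 0.01340699] [0.03667833 0.03386243 0.01246431]
((317.2297058105469, 170.87838745117188), (83.67908477783203, 101.43417358398438), 80.53767395019531)
[[ 0.69399933  0.22238689  0.084     ]
 [ 0.73909815 -0.10085017  0.084     ]
 [ 0.47170662 -0.13567941  0.084     ]
 [ 0.42726137  0.18259674  0.084     ]]
[np.float64(0.26968944603886424), np.float64(0.3263680468218089), np.float64(0.26965033828864066), np.float64(0.3213644177727595)] [0.58301637 0.04211351 0.084     ]
60 [385.27227723 177.72772277] [378 170  16  16 202] [ 0.55552819 -0.17548738  0.072     ] [ 0.54868095 -0.16891364  0.124     ]
[ 99  88  62  59  57  53  54  50  55  56  50  53  53  53  51  49  52  53
  57  72  94  97  95  98 103] [ 97  98  98 100 103 101  99  97  92  81  64  54  51  53  55  55  56  54
  53  53  50  52  55  52  51  55  73  87  96 102  96 100 103  98 103 102]
```

View pics/crop0.png

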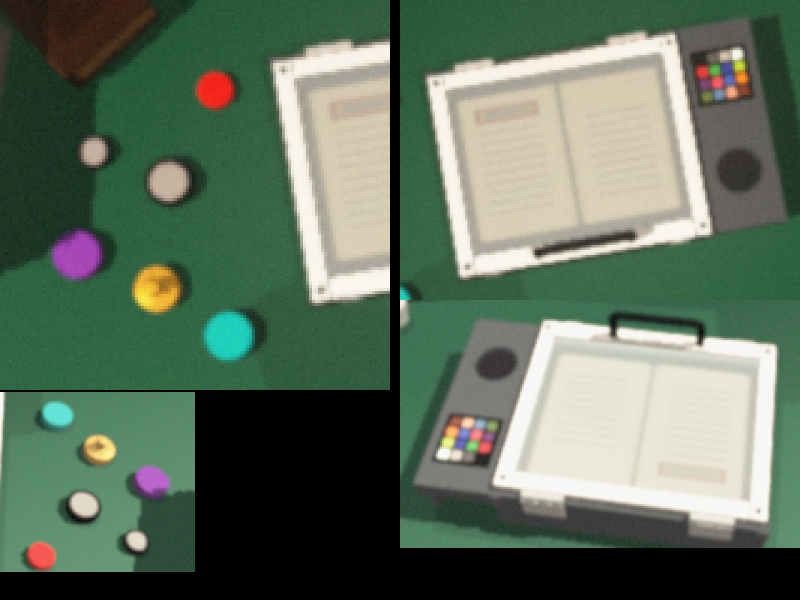

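The crop confirms it. The larger black disc with a grey face at top (226,180) is the puck. The small one at (201,170) is only about 40 mm across. The box yaw is about 8°, and I'll close the fingers along the box's x for every step.

{"fn": "servo_tool", "kwargs": {
  "grip": [-1,-1,-1,-1,-1,-1,-1,-1,-1,-1],
  "travel": [
    [0.647,-0.836,0],
    [0.647,-0.836,0],
    [0.647,-0.836,0],
    [0.647,-0.836,0],
    [0.647,-0.836,0],
    [0.647,-0.836,0],
    [0.647,-0.836,0],
    [0.647,-0.836,0],
    [0.647,-0.836,0],
    [0.647,-0.836,0]
  ],
  "twist": [-80.5,-80.5,-80.5,-80.5,-80.5,-80.5,-80.5,-80.5,-80.5,-80.5]
}}

```text
time_s: 1.1
position: [0.3758, -0.1729, 0.2186]
tool_rot: [0.654, 0.756, 0.0, 0.0]
contact_force: [1.0, -0.4, -0.1]
opening: 0.0929
gripper_force: 0.0
```

```bash
cat >> h.py <<'E'
from scipy.spatial.transform import Rotation as Ro
def go(target,yaw=None):
    s=arm.observe();R=Ro.from_quat(s["tool_rot"]).as_matrix()
    w=np.degrees(np.arctan2(R[1,1],R[0,1]))
    print("t",round(s["time_s"],2),"pos",s["position"].round(4),"yaw_y",w.round(2),"tz",R[:,2].round(3),"q",s["qpos"].round(2),"open",round(s["opening"],4),"F",s["contact_force"].round(1))
    print("travel",(R.T@(np.array(target)-s["position"])).round(4),"twist",None if yaw is None else round(w-yaw,2))
E
python3 -c "
from h import *
go([.569,.3475,.1],8)"
```

```text
t 1.1 pos [ 0.3758 -0.1729  0.2186] yaw_y 8.27 tz [ 0. -0. -1.] q [-0.49 -0.48  1.96  0.    1.66 -0.64] open 0.0929 F [ 1.  -0.4 -0.1]
travel [0.4873 0.266  0.1186] twist 0.27
```

{"fn": "servo_tool", "kwargs": {
  "grip": [-1,-1,-1,-1,-1,-1,-1,-1,-1,-1],
  "travel": [
    [0.487,0.266,0],
    [0.487,0.266,0],
    [0.487,0.266,0],
    [0.487,0.266,0],
    [0.487,0.266,0],
    [0.487,0.266,0],
    [0.487,0.266,0],
    [0.487,0.266,0],
    [0.487,0.266,0],
    [0.487,0.266,0]
  ],
  "twist": [0,0,0,0,0,0,0,0,0,0]
}}

```text
time_s: 2.1
position: [0.5526, 0.2951, 0.2183]
tool_rot: [0.656, 0.755, -0.0, -0.0]
contact_force: [0.6, -1.6, 0.8]
opening: 0.0929
gripper_force: 0.0
```

{"fn": "servo_tool", "kwargs": {
  "grip": [-1,-1,-1,-1,-1,-1],
  "travel": [
    [0.04,0.022,0],
    [0.04,0.022,0.05],
    [0.04,0.022,0.1],
    [0.04,0.022,0.12],
    [0.04,0.022,0.12],
    [0.04,0.022,0.12]
  ],
  "twist": [0,0,0,0,0,0]
}}

```text
time_s: 2.7
position: [0.5689, 0.3357, 0.0995]
tool_rot: [0.656, 0.754, 0.0, 0.0]
contact_force: [0.5, 0.6, 0.6]
opening: 0.0928
gripper_force: 0.0
```

```bash
python3 -c "
from h import *
go([.569,.3475,.01],8)
p,d=imaging.read_camera('scene');cv2.imwrite('pics/s1.png',p)
print(proj('scene',[.569,.3475,.018]))
for n in ['scene']:
  q=cv2.imread('pics/scene0.png');m=((cv2.cvtColor(q,40)[...,1]<80)&(q.max(2)>120)).astype(np.uint8)
  k,l,s,c=cv2.connectedComponentsWithStats(m);i=l[271,451];print(c[i],s[i],plane('scene',c[i],.018))
"
```

```text
t 2.7 pos [0.5689 0.3357 0.0995] yaw_y 7.96 tz [ 0.  0. -1.] q [0.49 0.14 1.61 0.   1.39 0.36] open 0.0928 F [0.5 0.6 0.6]
travel [0.0117 0.0017 0.0895] twist -0.04
[449.27871154 268.13094275]
[450.86486486 269.38996139] [442 261  19  18 259] [0.57135299 0.35151075 0.018     ]
```

{"fn": "servo_tool", "kwargs": {
  "grip": [-1,-1,-1,-1,-1],
  "travel": [
    [0.0135,0.003,0.035],
    [0.0135,0.003,0.07],
    [0.0135,0.003,0.0895],
    [0.0135,0.003,0.0895],
    [0.0135,0.003,0.0895]
  ],
  "twist": [0,0,0,0,0]
}}

```text
time_s: 3.25
position: [0.5707, 0.3498, 0.0114]
tool_rot: [0.656, 0.754, 0.001, 0.0]
contact_force: [0.4, 0.4, 0.0]
opening: 0.0932
gripper_force: 0.0
```

```bash
python3 -c "
from h import *
go([.570,.3493,.0095],8)
for n,g in (('top',(386,178)),('scene',(250,204))):
  q=cv2.imread(f'pics/{n}0.png').max(2)
  for th in (62,70,76):
    k,l,s,c=cv2.connectedComponentsWithStats((q<th).astype(np.uint8));i=l[g[1],g[0]];print(n,th,c[i],s[i],plane(n,c[i],.072),plane(n,c[i],.065))
"
```

```text
t 3.25 pos [0.5707 0.3498 0.0114] yaw_y 7.96 tz [ 0.002  0.001 -1.   ] q [0.51 0.23 1.66 0.   1.25 0.37] open 0.0932 F [0.4 0.4 0. ]
travel [-0.0004 -0.0007  0.0019] twist -0.04
top 62 [385.27227723 177.72772277] [378 170  16  16 202] [ 0.55552819 -0.17548738  0.072     ] [ 0.55644993 -0.1763723   0.065     ]
top 70 [385.12389381 177.69911504] [377 170  17  17 226] [ 0.5556338  -0.17501586  0.072     ] [ 0.55655605 -0.17589853  0.065     ]
top 76 [385.32510288 177.76954733] [377 169  18  18 243] [ 0.55538837 -0.17565144  0.072     ] [ 0.55630945 -0.17653715  0.065     ]
scene 62 [250.16216216 203.61486486] [242 197  18  14 148] [ 0.56154648 -0.17244519  0.072     ] [ 0.55679536 -0.17582446  0.065     ]
scene 70 [250.33636364 203.30909091] [241 196  20  15 220] [ 0.56048772 -0.1724299   0.072     ] [ 0.55572735 -0.17580904  0.065     ]
scene 76 [250.37130802 203.14767932] [241 196  20  15 237] [ 0.55997086 -0.17256414  0.072     ] [ 0.55520598 -0.17594445  0.065     ]
```

{"fn": "servo_tool", "kwargs": {
  "grip": [1,1,1,1,1,1,-1,-1,-1,-1],
  "travel": [
    [0,0,0.002],
    [0,0,0.002],
    [0,0,0.002],
    [0,0,0.002],
    [0,0,0.002],
    [0,0,0.002],
    [0,0,0.002],
    [0,0,0.002],
    [0,0,0.002],
    [0,0,0.002]
  ],
  "twist": [0,0,0,0,0,0,0,0,0,0],
  "grip_force": 8
}}

```text
time_s: 4.25
position: [0.5697, 0.3493, 0.0071]
tool_rot: [0.656, 0.754, -0.0, -0.0]
contact_force: [0.1, -0.4, 0.1]
opening: 0.08
gripper_force: 0.0
```

{"fn": "servo_tool", "kwargs": {
  "grip": [1,1,1,1,1,1,-1,-1,-1,-1],
  "travel": [
    [0,0,-0.0025],
    [0,0,-0.0025],
    [0,0,-0.0025],
    [0,0,-0.0025],
    [0,0,-0.0025],
    [0,0,-0.0025],
    [0,0,-0.0025],
    [0,0,-0.0025],
    [0,0,-0.0025],
    [0,0,-0.0025]
  ],
  "twist": [0,0,0,0,0,0,0,0,0,0]
}}

```text
time_s: 5.25
position: [0.5697, 0.3494, 0.0097]
tool_rot: [0.656, 0.755, 0.0, 0.0]
contact_force: [-0.4, -0.3, 0.6]
opening: 0.08
gripper_force: 0.0
```

{"fn": "servo_tool", "kwargs": {
  "grip": [-1,-1,-1,-1,-1,-1,-1,-1,-1,-1],
  "travel": [
    [0,0,0],
    [0,0,0],
    [0,0,0],
    [0,0,0],
    [0,0,0],
    [0,0,0],
    [0,0,0],
    [0,0,0],
    [0,0,0],
    [0,0,0]
  ],
  "twist": [0,-8,-16,-24,-32,-40,-48,-56,-64,-72]
}}

```text
time_s: 6.25
position: [0.5697, 0.3494, 0.0097]
tool_rot: [0.085, 0.996, -0.0, -0.0]
contact_force: [-0.1, 0.6, 0.0]
opening: 0.0928
gripper_force: 0.0
```

{"fn": "servo_tool", "kwargs": {
  "grip": [-1,-1,-1,1,1,1,1,1,1,1],
  "travel": [
    [0,0,0],
    [0,0,0],
    [0,0,0],
    [0,0,0],
    [0,0,0],
    [0,0,0],
    [0,0,0],
    [0,0,0],
    [0,0,0],
    [0,0,0]
  ],
  "twist": [-8,-16,-18,-18,-18,-18,-18,-18,-18,-18]
}}

```text
time_s: 7.25
position: [0.5697, 0.3494, 0.0097]
tool_rot: [-0.069, 0.998, 0.0, 0.0]
contact_force: [0.5, 1.3, 0.0]
opening: 0.0523
gripper_force: 8.0
```

Closing in two directions centred the puck at the TCP, (0.5697, 0.3494). That matches the mean of the two cameras, so I use the same mean for the recess: (0.5578, -0.174). Now I lift and carry it, turning the hand back as it goes.

{"fn": "servo_tool", "kwargs": {
  "grip": [1,1,1,1,1,1,1,1,1,1],
  "travel": [
    [0,0,0],
    [0,0,-0.02],
    [0,0,-0.05],
    [0,0,-0.09],
    [0,0,-0.13],
    [0,0,-0.16],
    [0,0,-0.18],
    [0,0,-0.19],
    [0,0,-0.19],
    [0,0,-0.19]
  ],
  "twist": [0,0,0,8,16,24,32,40,45,45],
  "grip_force": 20
}}

```text
time_s: 8.25
position: [0.5698, 0.3494, 0.1999]
tool_rot: [0.318, 0.948, 0.0, 0.0]
contact_force: [-1.1, -0.7, -0.7]
opening: 0.0526
gripper_force: 20.0
```

```bash
python3 -c "
from h import *
go([.5578,-.174,.2],8)"
```

```text
t 8.25 pos [0.5698 0.3494 0.1999] yaw_y 52.88 tz [ 0.  0. -1.] q [ 0.51  0.11  1.48 -0.    1.55 -0.41] open 0.0526 F [-1.1 -0.7 -0.7]
travel [-3.063e-01 -4.245e-01 -2.000e-04] twist 44.88
```

{"fn": "servo_tool", "kwargs": {
  "grip": [1,1,1,1,1,1,1,1,1,1],
  "travel": [
    [-0.018,-0.025,0],
    [-0.045,-0.062,0],
    [-0.073,-0.101,0],
    [-0.1,-0.139,0],
    [-0.128,-0.178,0],
    [-0.156,-0.216,0],
    [-0.183,-0.254,0],
    [-0.211,-0.293,0],
    [-0.238,-0.331,0],
    [-0.266,-0.369,0]
  ],
  "twist": [4,8,13,18,23,28,33,38,43,44.9]
}}

```text
time_s: 9.25
position: [0.5592, -0.1072, 0.1994]
tool_rot: [0.656, 0.755, -0.0, -0.0]
contact_force: [0.8, 0.7, -0.0]
opening: 0.0523
gripper_force: 20.0
```

```bash
python3 -c "
from h import *
go([.5578,-.174,.11],8)"
```

```text
t 9.25 pos [ 0.5592 -0.1072  0.1994] yaw_y 8.06 tz [-0.  0. -1.] q [-0.23 -0.11  1.7   0.    1.55 -0.37] open 0.0523 F [ 0.8  0.7 -0. ]
travel [-0.0659 -0.0107  0.0894] twist 0.06
```

{"fn": "servo_tool", "kwargs": {
  "grip": [1,1,1,1,1,1,1,1],
  "travel": [
    [-0.035,-0.006,0],
    [-0.06,-0.01,0.02],
    [-0.0645,-0.0105,0.05],
    [-0.0645,-0.0105,0.08],
    [-0.0645,-0.0105,0.1],
    [-0.0645,-0.0105,0.1],
    [-0.0645,-0.0105,0.1],
    [-0.0645,-0.0105,0.1]
  ],
  "twist": [0,0,0,0,0,0,0,0]
}}

```text
time_s: 10.05
position: [0.5591, -0.1709, 0.1012]
tool_rot: [0.655, 0.755, 0.0, 0.001]
contact_force: [-0.2, 0.4, -0.8]
opening: 0.0525
gripper_force: 20.0
```

```bash
python3 -c "
from h import *
go([.5578,-.174,.09],8)
p,d=imaging.read_camera('scene');cv2.imwrite('pics/s2.png',cv2.resize(p[130:260,170:340],(785,600),interpolation=3))
K,R,t=cam('scene');s=arm.observe()['position']
print([((proj('scene',[s[0],s[1],z])-[170,130])*600/130).round() for z in (.072,s[2]-.0097,s[2])])
"
```

```text
t 10.05 pos [ 0.5591 -0.1709  0.1012] yaw_y 8.13 tz [ 0.002 -0.001 -1.   ] q [-0.34 -0.02  1.78  0.    1.38 -0.48] open 0.0525 F [-0.2  0.4 -0.8]
travel [-0.0029 -0.0017  0.0112] twist 0.13
[array([374., 337.]), array([369., 315.]), array([366., 304.])]
```

View pics/s2.png

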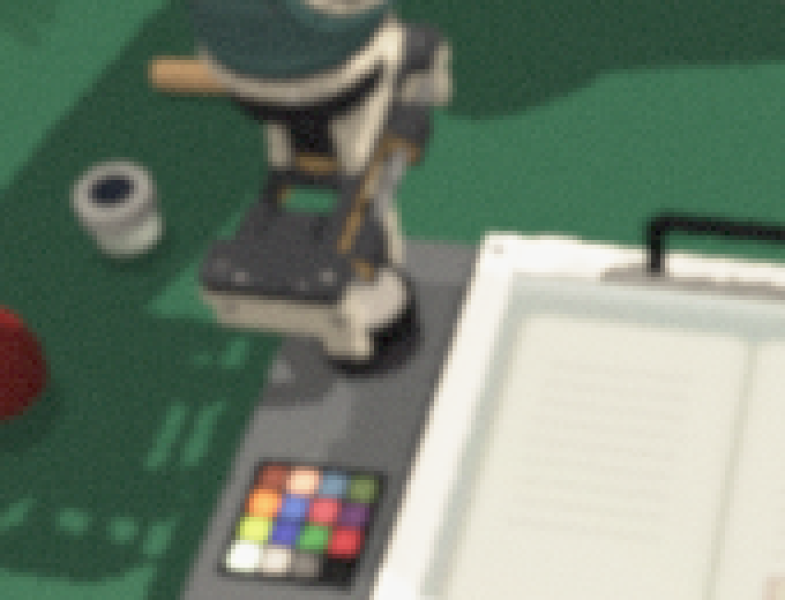

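The scene crop shows the puck held level between the fingers at about (385,315), over the dark recess. I correct by a few mm and lower gently.

{"fn": "servo_tool", "kwargs": {
  "grip": [1,1,1,1,1],
  "travel": [
    [-0.0025,-0.0015,0.005],
    [-0.0025,-0.0015,0.012],
    [-0.0025,-0.0015,0.015],
    [-0.0025,-0.0015,0.015],
    [-0.0025,-0.0015,0.015]
  ],
  "twist": [0,0,0,0,0]
}}

```text
time_s: 10.6
position: [0.5573, -0.1734, 0.0846]
tool_rot: [0.656, 0.755, -0.0, -0.0]
contact_force: [-0.3, -0.9, -0.8]
opening: 0.0522
gripper_force: 20.0
```

```bash
python3 -c "
from h import *
go([.5578,-.174,.0747],8)"
```

```text
t 10.6 pos [ 0.5573 -0.1734  0.0846] yaw_y 8.07 tz [-0.  0. -1.] q [-0.35 -0.01  1.8  -0.    1.36 -0.49] open 0.0522 F [-0.3 -0.9 -0.8]
travel [-0.0006  0.0004  0.0099] twist 0.07
```

{"fn": "servo_tool", "kwargs": {
  "grip": [1,1,1,1,1,1],
  "travel": [
    [-0.0005,0.0005,0.001],
    [-0.0005,0.0005,0.002],
    [-0.0005,0.0005,0.003],
    [-0.0005,0.0005,0.004],
    [-0.0005,0.0005,0.005],
    [-0.0005,0.0005,0.005]
  ],
  "twist": [0,0,0,0,0,0]
}}

```text
time_s: 11.2
position: [0.5578, -0.1738, 0.0794]
tool_rot: [0.656, 0.755, -0.0, -0.0]
contact_force: [-1.0, 0.7, -0.7]
opening: 0.0521
gripper_force: 20.0
```

The puck's underside is now below the mouth with no contact force, so it is entering the recess.

{"fn": "servo_tool", "kwargs": {
  "grip": [1,1,1,1,1,1],
  "travel": [
    [0,0,0.001],
    [0,0,0.002],
    [0,0,0.003],
    [0,0,0.004],
    [0,0,0.0045],
    [0,0,0.0045]
  ],
  "twist": [0,0,0,0,0,0]
}}

```text
time_s: 11.8
position: [0.5579, -0.1739, 0.0751]
tool_rot: [0.656, 0.755, -0.0, -0.0]
contact_force: [0.1, 0.4, -0.2]
opening: 0.0522
gripper_force: 20.0
```

{"fn": "servo_tool", "kwargs": {
  "grip": [1,1,1],
  "travel": [
    [0,0,0.0005],
    [0,0,0.001],
    [0,0,0.001]
  ],
  "twist": [0,0,0]
}}

```text
time_s: 12.1
position: [0.558, -0.1739, 0.0746]
tool_rot: [0.656, 0.755, 0.0, 0.0]
contact_force: [-2.1, 1.2, 5.2]
opening: 0.0525
gripper_force: 20.0
```

Contact came at floor height. Release, then rise.

{"fn": "servo_tool", "kwargs": {
  "grip": [0.1,-0.2,-0.5,-1,-1,-1,-1,-1,-1,-1],
  "travel": [
    [0,0,-0.0005],
    [0,0,-0.0005],
    [0,0,-0.0005],
    [0,0,-0.0005],
    [0,0,-0.0005],
    [0,0,-0.02],
    [0,0,-0.06],
    [0,0,-0.1],
    [-0.02,-0.05,-0.12],
    [-0.02,-0.1,-0.12]
  ],
  "twist": [0,0,0,0,0,0,0,0,0,0]
}}

```text
time_s: 13.1
position: [0.4684, -0.2075, 0.1963]
tool_rot: [0.655, 0.755, 0.0, 0.002]
contact_force: [-0.5, -1.0, -0.0]
opening: 0.0927
gripper_force: 0.0
```

{"fn": "servo_tool", "kwargs": {
  "grip": [-1,-1,-1,-1],
  "travel": [
    [0,-0.05,0],
    [0,-0.1,0],
    [0,-0.12,0],
    [0,-0.12,0]
  ],
  "twist": [0,0,0,0]
}}

```text
time_s: 13.5
position: [0.3476, -0.2237, 0.1945]
tool_rot: [0.656, 0.754, -0.0, 0.001]
contact_force: [0.2, 0.5, -0.9]
opening: 0.0928
gripper_force: 0.0
```

Run:
```python
from h import *
go([.4647,.0271,.20],8)
ims={}
for n in("top","scene"):
    p,d=imaging.read_camera(n);ims[n]=p;P=pts(n,d)
    # bar: dark pixels in neighbourhood
    u,v=proj(n,[.4647,.0271,.124]).astype(int);w=30
    m=np.zeros(p.shape[:2],np.uint8);m[v-25:v+25,u-w:u+w]=(p[v-25:v+25,u-w:u+w].max(2)<75)
    k,l,s,c=cv2.connectedComponentsWithStats(m)
    for i in range(1,k):
        if s[i,4]>25:
            ok=(l==i)&(d>0);print(n,(u,v),c[i],s[i],plane(n,c[i],.124),np.median(P[ok],0))
    u,v=proj(n,[.558,-.174,.083]);g=p.max(2)
    m=(cv2.cvtColor(p,40)[...,1]<90)&(g>110);k,l,s,c=cv2.connectedComponentsWithStats(m.astype(np.uint8));i=l[int(v),int(u)];q=l==i
    print("puck",c[i],s[i],plane(n,c[i],.083),np.median(P[q],0),P[q][:,2].std())
a=cv2.resize(ims["top"][130:230,290:420],(520,400),interpolation=3);b=cv2.resize(ims["scene"][160:260,215:375],(640,400)[0:2],interpolation=3)
im=np.zeros((600,800,3),np.uint8);im[:300,:390]=cv2.resize(a,(390,300));im[:300,400:]=cv2.resize(b,(400,300));cv2.imwrite("pics/c3.png",im[:300])
```

```text
t 13.5 pos [ 0.3476 -0.2237  0.1945] yaw_y 7.94 tz [ 0.001 -0.001 -1.   ] q [-0.63 -0.48  2.   -0.    1.62 -0.77] open 0.0928 F [ 0.2  0.5 -0.9]
travel [ 0.2322  0.1506 -0.0057] twist -0.06
top (np.int64(322), np.int64(206)) [324.72941176 206.67058824] [304 203  40   9  85] [0.46395308 0.02072115 0.124     ] [0.46392327 0.01981696 0.12883422]
puck [385.64705882 176.85620915] [379 170  14  14 153] [ 0.55684175 -0.1753913   0.083     ] [ 0.55687626 -0.17594211  0.08287562] 0.0029027499474262026
scene (np.int64(334), np.int64(179)) [358.83333333 156.30555556] [353 154  11   5  36] [0.3653279 0.0650875 0.124    ] [ 0.24238789  0.04082145 -0.00159688]
scene (np.int64(334), np.int64(179)) [334.08243728 180.90322581] [309 176  52  17 279] [0.4683218  0.02670342 0.124     ] [0.46664384 0.02415273 0.12571635]
puck [424.02924153 273.63831617] [  208   163   432   216 43021] [0.63980517 0.2855964  0.083     ] [0.63781464 0.22196945 0.07556726] 0.16701762390611574
```

View pics/c3.png

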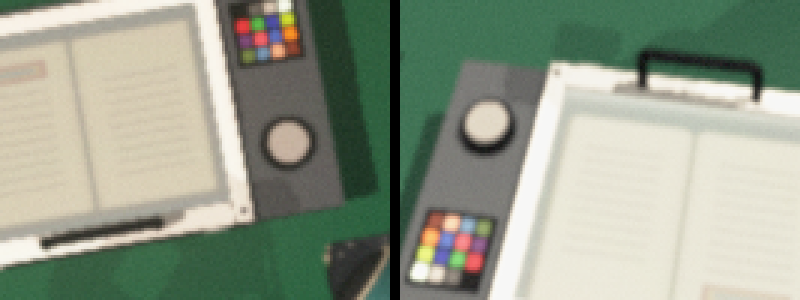

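The crop shows the puck seated in the recess, grey face up, with its face at z = 0.083 as it should be. The handle bar is at about (0.4655, 0.024). I go above it and descend.

{"fn": "servo_tool", "kwargs": {
  "grip": [-1,-1,-1,-1,-1,-1,-1,-1,-1],
  "travel": [
    [0.04,0.026,0],
    [0.08,0.053,0],
    [0.12,0.079,0],
    [0.16,0.106,0],
    [0.2,0.132,0],
    [0.229,0.151,0],
    [0.229,0.151,0],
    [0.229,0.151,0.03],
    [0.229,0.151,0.03]
  ],
  "twist": [0,0,0,0,0,0,0,0,0]
}}

```text
time_s: 14.5
position: [0.4659, 0.0251, 0.1604]
tool_rot: [0.655, 0.755, -0.002, -0.002]
contact_force: [-0.8, -1.1, -0.9]
opening: 0.0928
gripper_force: 0.0
```

Run:
```python
from h import *
go([.4655,.024,.106],7.95)
```

```text
t 14.5 pos [0.4659 0.0251 0.1604] yaw_y 8.13 tz [-0.005 -0.    -1.   ] q [-0.   -0.33  1.95 -0.    1.53 -0.14] open 0.0928 F [-0.8 -1.1 -0.9]
travel [-0.0011 -0.0003  0.0544] twist 0.18
```

{"fn": "servo_tool", "kwargs": {
  "grip": [-1,-1,-1,-1,-1,-1],
  "travel": [
    [0,0,0.015],
    [0,0,0.03],
    [0,0,0.045],
    [0,0,0.052],
    [0,0,0.052],
    [0,0,0.052]
  ],
  "twist": [0,0,0,0,0,0]
}}

```text
time_s: 15.1
position: [0.4669, 0.0245, 0.1122]
tool_rot: [0.656, 0.755, 0.0, 0.0]
contact_force: [-0.9, 0.1, -0.1]
opening: 0.0928
gripper_force: 0.0
```

{"fn": "servo_tool", "kwargs": {
  "grip": [-1,-1,1,1,1,1,1,1,1,1],
  "travel": [
    [0,-0.0012,0.004],
    [0,-0.0012,0.006],
    [0,-0.0012,0.006],
    [0,-0.0012,0.006],
    [0,-0.0012,0.006],
    [0,-0.0012,0.006],
    [0,-0.0012,0.006],
    [0,-0.0012,0.006],
    [0,-0.0012,0.006],
    [0,-0.0012,0.006]
  ],
  "twist": [0,0,0,0,0,0,0,0,0,0],
  "grip_force": 8
}}

```text
time_s: 16.1
position: [0.4655, 0.0245, 0.1058]
tool_rot: [0.656, 0.755, -0.0, -0.0]
contact_force: [0.9, 0.5, 0.7]
opening: 0.0338
gripper_force: 0.0
```

{"fn": "servo_tool", "kwargs": {
  "grip": [1,1,1,1,1],
  "travel": [
    [0,0,0],
    [0,0,0],
    [0,0,0],
    [0,0,0],
    [0,0,0]
  ],
  "twist": [0,0,0,0,0]
}}

```text
time_s: 16.6
position: [0.4644, 0.0243, 0.1057]
tool_rot: [0.656, 0.755, -0.001, -0.001]
contact_force: [-12.8, -2.0, 5.5]
opening: 0.0116
gripper_force: 8.0
```

Gripped. A side force of 13 N shows the bar is slightly nearer the robot than the tool, so I relieve that and then firm up the grip.

{"fn": "servo_tool", "kwargs": {
  "grip": [1,1,1,1],
  "travel": [
    [0,-0.001,0],
    [0,-0.0015,0],
    [0,-0.0015,0],
    [0,-0.0015,0]
  ],
  "twist": [0,0,0,0],
  "grip_force": 30
}}

```text
time_s: 17.0
position: [0.4643, 0.0243, 0.1058]
tool_rot: [0.656, 0.755, 0.0, 0.0]
contact_force: [5.4, 0.1, -3.6]
opening: 0.0111
gripper_force: 30.0
```

{"fn": "servo_tool", "kwargs": {
  "grip": [1,1,1,1,1,1,1,1,1,1],
  "travel": [
    [0,0.0003,-0.0015],
    [0,0.0008,-0.004],
    [0,0.0013,-0.0065],
    [0,0.0019,-0.009],
    [0,0.0025,-0.0115],
    [0,0.0031,-0.0142],
    [0,0.0037,-0.0168],
    [0,0.0044,-0.0195],
    [0,0.0051,-0.0222],
    [0,0.0058,-0.0248]
  ],
  "twist": [0,0,0,0,0,0,0,0,0,0]
}}

```text
time_s: 18.0
position: [0.4698, 0.0251, 0.1303]
tool_rot: [0.656, 0.755, -0.0, -0.0]
contact_force: [5.2, 0.5, -6.8]
opening: 0.0111
gripper_force: 30.0
```

```bash
cat > ang.py <<'E'
from h import *
# tilt of the frame: depth points on the platen's side rails in the scene view, fitted by z against box x
c,s=np.cos(np.radians(7.95)),np.sin(np.radians(7.95));C=np.array([.585,.0445])
H=C+.1335*np.array([c,s])
def run(save=None):
    p,d=imaging.read_camera("scene");P=pts("scene",d)
    q=P[...,:2]-H;X=q@[c,s];Y=q@[-s,c];Z=P[...,2]-.078
    rng=np.hypot(X,Z);m=(d>0)&(p.min(2)>150)&(np.abs(np.abs(Y)-.152)<.012)&(rng<.275)&(rng>.05)&(X<.0)&(Z>-.02)
    a,b=np.polyfit(rng[m],np.arctan2(Z[m],-X[m]),1)
    vx=np.array([-X[m],Z[m]]);ev,V=np.linalg.eigh(np.cov(vx));t=V[:,1]
    print("n",m.sum(),"tilt",np.degrees(np.arctan2(t[1]*np.sign(t[0]),abs(t[0]))).round(2))
    if save: cv2.imwrite(save,p)
    f=arm.observe();print(f["time_s"],f["position"].round(4),f["contact_force"].round(1),f["opening"].round(4))
E
python3 -c "
from ang import *
run()"
```

```text
n 1411 tilt 5.43Traceback (most recent call last):
  File "<string>", line 3, in <module>
    run()
    ~~~^^
  File "ang.py", line 13, in run
    f=arm.observe();print(f["time_s"],f["position"].round(4),f["contact_force"].round(1),f["opening"].round(4))
                                                                                         ^^^^^^^^^^^^^^^^^^
AttributeError: 'float' object has no attribute 'round'
```

Tilt is 5.4°, as planned, and the forces are small. I continue along the arc.

{"fn": "servo_tool", "kwargs": {
  "grip": [1,1,1,1,1,1,1,1,1,1],
  "travel": [
    [0,0.0007,-0.0025],
    [0,0.0014,-0.0049],
    [0,0.0022,-0.0073],
    [0,0.003,-0.0097],
    [0,0.0038,-0.0122],
    [0,0.0046,-0.0146],
    [0,0.0055,-0.017],
    [0,0.0063,-0.0193],
    [0,0.0072,-0.0217],
    [0,0.0081,-0.0241]
  ],
  "twist": [0,0,0,0,0,0,0,0,0,0]
}}

```text
time_s: 19.05
position: [0.4778, 0.0263, 0.1549]
tool_rot: [0.656, 0.755, -0.0, -0.0]
contact_force: [1.3, 1.0, -6.5]
opening: 0.0109
gripper_force: 30.0
```

{"fn": "servo_tool", "kwargs": {
  "grip": [1,1,1,1,1,1,1,1,1,1],
  "travel": [
    [0,0.0009,-0.0024],
    [0,0.0019,-0.0047],
    [0,0.0029,-0.0071],
    [0,0.0039,-0.0094],
    [0,0.005,-0.0117],
    [0,0.006,-0.014],
    [0,0.0071,-0.0163],
    [0,0.0082,-0.0186],
    [0,0.0093,-0.0209],
    [0,0.0105,-0.0232]
  ],
  "twist": [0,0,0,0,0,0,0,0,0,0]
}}

```text
time_s: 20.05
position: [0.4878, 0.0277, 0.1782]
tool_rot: [0.656, 0.755, -0.0, -0.0]
contact_force: [-7.5, 2.2, -2.5]
opening: 0.0111
gripper_force: 30.0
```

```bash
sed -i 's/f\["opening"\].round(4)/f["opening"]/' ang.py; python3 -c "
from ang import *
run()"
```

```text
n 1611 tilt 16.52
20.1 [0.488  0.0278 0.1786] [-8.4  2.3 -0.6] 0.010845165668158702
```

{"fn": "servo_tool", "kwargs": {
  "grip": [1,1,1,1,1,1,1,1,1,1],
  "travel": [
    [0,0.001,-0.0022],
    [0,0.0021,-0.0045],
    [0,0.0033,-0.0067],
    [0,0.0045,-0.0089],
    [0,0.0057,-0.0111],
    [0,0.007,-0.0133],
    [0,0.0082,-0.0155],
    [0,0.0095,-0.0177],
    [0,0.0108,-0.0199],
    [0,0.0122,-0.0221]
  ],
  "twist": [0,0,0,0,0,0,0,0,0,0]
}}

```text
time_s: 21.1
position: [0.5, 0.0296, 0.2004]
tool_rot: [0.656, 0.755, -0.0, -0.0]
contact_force: [-6.7, 2.0, -2.3]
opening: 0.0109
gripper_force: 30.0
```

{"fn": "servo_tool", "kwargs": {
  "grip": [1,1,1,1,1,1,1,1,1,1],
  "travel": [
    [0,0.0013,-0.0021],
    [0,0.0027,-0.0042],
    [0,0.0041,-0.0063],
    [0,0.0055,-0.0084],
    [0,0.007,-0.0105],
    [0,0.0085,-0.0125],
    [0,0.01,-0.0146],
    [0,0.0115,-0.0167],
    [0,0.013,-0.0187],
    [0,0.0146,-0.0207]
  ],
  "twist": [0,0,0,0,0,0,0,0,0,0]
}}

```text
time_s: 22.1
position: [0.5142, 0.0316, 0.2214]
tool_rot: [0.656, 0.755, -0.0, -0.001]
contact_force: [-11.5, 3.2, 3.5]
opening: 0.0112
gripper_force: 30.0
```

```bash
python3 -c "
from ang import *
run()"
```

```text
n 1789 tilt 27.7
22.15 [0.5145 0.0317 0.2218] [-10.2   3.4   3. ] 0.010865440904927769
```

{"fn": "servo_tool", "kwargs": {
  "grip": [1,1,1,1,1,1,1,1,1,1],
  "travel": [
    [0,0.0012,-0.0021],
    [0,0.0027,-0.0041],
    [0,0.0043,-0.006],
    [0,0.0059,-0.008],
    [0,0.0076,-0.01],
    [0,0.0092,-0.0119],
    [0,0.0109,-0.0139],
    [0,0.0126,-0.0158],
    [0,0.0143,-0.0178],
    [0,0.016,-0.0197]
  ],
  "twist": [0,0,0,0,0,0,0,0,0,0]
}}

```text
time_s: 23.15
position: [0.5304, 0.0341, 0.241]
tool_rot: [0.656, 0.755, 0.0, -0.0]
contact_force: [-5.6, 5.5, -0.7]
opening: 0.0112
gripper_force: 30.0
```

{"fn": "servo_tool", "kwargs": {
  "grip": [1,1,1,1,1,1,1,1,1,1],
  "travel": [
    [0,0.0017,-0.0018],
    [0,0.0035,-0.0036],
    [0,0.0053,-0.0054],
    [0,0.0071,-0.0072],
    [0,0.009,-0.0089],
    [0,0.0109,-0.0107],
    [0,0.0127,-0.0125],
    [0,0.0146,-0.0142],
    [0,0.0165,-0.0159],
    [0,0.0184,-0.0176]
  ],
  "twist": [0,0,0,0,0,0,0,0,0,0]
}}

```text
time_s: 24.15
position: [0.5484, 0.0367, 0.2591]
tool_rot: [0.655, 0.755, 0.0, -0.001]
contact_force: [-9.4, 5.7, 2.2]
opening: 0.0111
gripper_force: 30.0
```

```bash
python3 -c "
from ang import *
run()"
```

```text
n 1957 tilt 38.78
24.2 [0.5487 0.0368 0.2593] [-9.5  5.6  3.7] 0.010928324924345019
```

{"fn": "servo_tool", "kwargs": {
  "grip": [1,1,1,1,1,1,1,1,1,1],
  "travel": [
    [0,0.0018,-0.0018],
    [0,0.0038,-0.0035],
    [0,0.0059,-0.0052],
    [0,0.008,-0.0069],
    [0,0.0101,-0.0086],
    [0,0.0123,-0.0103],
    [0,0.0145,-0.012],
    [0,0.0167,-0.0137],
    [0,0.0189,-0.0154],
    [0,0.0205,-0.0166]
  ],
  "twist": [0,0,0,0,0,0,0,0,0,0]
}}

```text
time_s: 25.2
position: [0.5689, 0.0398, 0.2759]
tool_rot: [0.655, 0.755, 0.0, -0.0]
contact_force: [-8.6, 7.5, 3.8]
opening: 0.0111
gripper_force: 30.0
```

{"fn": "servo_tool", "kwargs": {
  "grip": [1,1,1,1],
  "travel": [
    [0,0.0006,-0.0004],
    [0,0.001,-0.0006],
    [0,0.001,-0.0006],
    [0,0.001,-0.0006]
  ],
  "twist": [0,0,0,0]
}}

```text
time_s: 25.6
position: [0.5698, 0.0399, 0.2765]
tool_rot: [0.655, 0.755, 0.001, -0.0]
contact_force: [-9.0, 7.1, 4.0]
opening: 0.011
gripper_force: 30.0
```

```bash
python3 -c "
from ang import *
run('pics/s4.png')"
```

```text
n 1992 tilt 44.83
25.65 [0.5698 0.0399 0.2765] [-7.6  6.   4. ] 0.010808002468695507
```

View pics/s4.png

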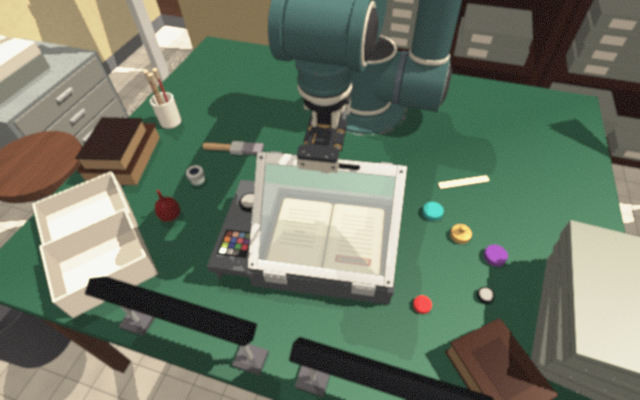

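The picture shows the platen held open at about 45° by the handle at about (325,160), the puck in its recess at (248,200), and the other things where they were. The measured tilt is 44.8° and steady, so I hand the job in.

```bash
python3 -c "
from ang import *
run();print(workorder.sign_off())"
```

```text
n 1990 tilt 44.79
25.7 [0.5698 0.0399 0.2765] [-9.   7.1  5.5] 0.011090284524505601
the job is handed in; nothing more can be done
None
```

The grey puck is seated face up in the recess, and the platen is held open by its handle at a measured 44.8°; I handed the job in at 25.7 s, with the other things where they were.

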